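# Get the sharpening stone out from behind the containers

## Robot

A 7-joint arm with a two-finger parallel gripper is mounted at the origin on the work surface. World frame = base frame: x ahead of the robot, y to its left, z up, the work surface at z = 0. Lengths are in m, angles in rad, forces in N, time in s.
With the tool pointing down it reaches from about 0.425 to 0.925 m from the base axis. Payload 6.8 kg.
Tool frame: the origin (TCP) lies midway between the tips of the shut fingers; the grasp point (between the pads) lies 19 mm behind it; x points along the fingers, y is the direction in which the jaws open and shut, and the axes are right-handed (so a half turn about x gives the same grasp; the last joint's range is limited). The gripper opens to 85 mm and grips with 20 to 120 N. Pads are 22 mm wide; open, the fingers measure 114 mm over their backs; the gripper's body (76 mm by 85 mm) begins 54 mm behind the grasp point. The pads swing forward as they close: fully open they stand 13 mm farther back than shut.
Start: joints at [1.131, 0.477, 0.022, 1.555, -0.011, 1.109, -0.083], TCP at [0.22, -0.638, 0.193] pointing down, gripper open.
Joint ranges: [-2.96, 2.96], [-0.34, 2.1], [-1.41, 1.46], [0.24, 2.44], [-1.37, 4.51], [0.17, 1.92], [-2.96, 2.96]. Speed limits (rad/s): [2.39, 2.39, 3.14, 3.14, 3.14, 3.14, 3.14].

## Interface

Orientations are given as a rotation vector (axis times angle).
In Python, from bench import r, viewer, nets gives the robot as it stands.
- The arm moves only by the shell command python3 -m pendant 'ROWS' [FORCE]. ROWS is JSON, one flat list of numbers, 5 for each row, row after row: the finger opening in mm, from 0 to 85.4, then the shift along the tool's x, y, z in mm, then the turn about the tool's x in rad. A call has 1 to 20 rows; each row shifts and turns the commanded pose from where the row before left it, along the tool's axes as they then stand; what a row does not reach is not made up. A row lasts 1/8 s, in which the tool goes at most 62.5 mm and 10.7 degrees, less where a joint would pass 70% of its speed; a pose out of reach is approached as far as the arm can. A call with a gripper value outside its range is refused whole. The fingers move at their own pace and stop on an object; FORCE is the grip in N (left out, the last holds). Time passes only in rows, so rows that do not move let the fingers close. It gives the time, the measured TCP pose, the force and the opening at its end, in the units of the state.
- r.get_obs(): the state, without advancing time (a new reading comes with each control period).
- viewer.grab_frame(name): name is "scene" or "top" or "wrist"; returns (picture, depth): 384x512x3 uint8, red, green, blue; 384x512 float32, m along the optical axis (not along the pixel's ray), 0 where there is no reading.
- viewer.calibration(name): a dict with "mtx" (3x3 intrinsics, pixels), "distortion" ([k1, k2, p1, p2, k3] as OpenCV has them; the pictures are not rectified), "world_to_cam" (4x4, takes a point from world to camera coordinates). Camera axes: x right, y up, looking along -z (the intrinsics and any distortion apply to the point x, -y, -z); pixel columns grow to the right and rows downward; lengths in m; the calibration is good to about 2 mm. A picture is of the moment at which its call begins: read the wrist's pose just before it. calibration takes no time and is no camera call; for the wrist camera it gives the pose at the moment of the call.
- r.hand_in(): hands the job in, once; it reports no verdict.
Trained networks look in the newest picture that a camera, given by its name, has taken for a name from the list of things; names that differ only in an ending like _2 or _b are one class to them, and where a whole thing is asked for, a point or a joint stands for the part that bears it (a point fixed in the world has none). Each returns a list of dicts, best first, with "score" (0 to 1); they miss things now and then, are a little off and sometimes report something else, mostly with a low value. They report only what shows in the picture. A call takes as long as a camera call. They do not tell look-alikes from the thing itself.
- nets.look_for(name, camera): "location" ([x, y, z] in m, in world coordinates, good to about 4 mm: the middle of the surface that is visible of it).
- nets.silhouettes(name, camera): "mask" (384x512 bool, what is visible of it).
The state is a dict: "clock": time; "joints": joint angles; "qvel": joint speeds; "tau": joint torques, N m; "tcp_pos": TCP position; "orientation": TCP orientation; "contact_force": force on the tool from outside, world axes, zero at the start; "moment": the same for the moment, N m; "grip_width": finger opening in m.
Only numpy, scipy, OpenCV 4.12 (cv2) and the standard library are available. Lean on these libraries where they do the work, as an engineer would, in place of code of your own. Each camera call takes 0.05 s, during which the arm holds its last target. There are 200 camera calls.

## Task

The sharpening stone lies at the back of the tray behind three containers (oil bottle, white jar, metal tin) and cannot be gripped past them: first lift all three over to the dark side board, then lay the stone flat in the middle of its holder, squarely between the two end stops. Last, put each container back in the tray on the very spot where it stood at the start. Keep the containers upright, set everything down rather than dropping it, and leave the nut dish, the gravers and the magnifier alone.

Things in the scene. Friction and masses are not known exactly. Their poses are not given: they have to be found in the camera images.
- tray: Fixed plywood tray, 181 (x) x 266 (y) mm; floor 8 mm thick; lip 8 mm thick, its top 18 mm above the bench. Origin: centre of underside; x points to its back. At the start the containers stand in a row along y, about 70 mm apart, 42 mm in front of the centre, in any order; the stone lies along y about 14 mm behind the centre, almost touching them, with 45 mm of free floor behind it.
- bottle_mid (a point): Loose upright oil bottle of amber glass with a paper band, narrow shoulder and black cap: round body 46 mm in diameter and straight up to 64 mm, cap 28 mm in diameter, 96 mm tall in all, about 0.2 kg. The point is on its axis, 50 mm above its underside, where fingers that close along the tray's x pass over the stone; z along the axis.
- jar_mid (a point): Loose upright white ceramic jar, the widest container, with a steel screw lid: body 54 mm in diameter and straight up to 62 mm, lid 47 mm in diameter from 70 mm up, 86 mm tall, about 0.26 kg. The point is on its axis, 50 mm above its underside, where fingers that close along the tray's x pass over the stone; z along the axis.
- tin_mid (a point): Loose upright square metal tin with a paper band and a small round screw cap: body 46 x 46 mm and 78 mm high, cap 26 mm in diameter, 90 mm tall in all, about 0.22 kg. The point is on its axis, 50 mm above its underside; x and y are square to its flat sides, z up.
- stone_mid (a point): Loose sharpening stone, a flat two-layer bar (black below, brown above) 140 long x 42 wide x 22 mm high, 0.3 kg. The point is its centre, 11 mm above its underside; x along its length, y across, z up. It has to be gripped across its 42 mm width.
- board: Fixed side board, a plain dark plank 280 (x) x 120 (y) x 20 mm lying on the bench to one side of the tray (left or right): the containers wait anywhere on top of it. Origin: centre of its underside; x along its length. Its top is 20 mm above the bench.
- holder_seat (a point): Fixed stone holder on the other side of the tray from the board: grey base bar 196 x 60 mm, its top 16 mm above the bench, with a dark steel stop at either end rising 12 mm above it, 160 mm clear between them; long sides open. The point is the middle of the base's top face; x along the bar, y across, z up. The stone lies along x, either way round, its centre 11 mm above the point.
- nut_dish: Bystander: blue dish of nuts, 110 mm in diameter, 45 mm high with its nuts, beyond the tray. Origin: centre of the underside.
- gravers: Bystander: wooden rest 150 mm long (y) with five gravers lying across it, 22 mm high, beyond the tray. Origin: middle of the underside.
- magnifier: Bystander: magnifier on a round black base 96 mm in diameter, with a bent steel neck and a round lens, about 170 mm high, at the far left; the lens hangs to the left of the base. Origin: centre of the base's underside.
Things that resemble listed ones, but are neither listed nor needed, are in the scene too. Leave any purple look-alike of the part that bears jar_mid alone. Leave any purple look-alike of the part that bears tin_mid alone.

How it is judged:
By the outcome, as a careful person would: the job done as asked, in the order asked, and still so for the second after the job is handed in, with the robot touching nothing.
It also fails if it takes over 136 s, if anything falls off the work surface, if the arm or the gripper's body presses on something with over 40 N, if the wrist force passes 120 N, or if a joint passes its speed limit or range.

## Working session

There is one attempt and no reset: what is moved stays moved. The work goes in short steps, Python scripts to look and compute and a shell command to move; the robot and the scene stay as the last step left them, time stands still between calls to the robot, and variables do not carry over. Pictures are saved under pics/ and viewed, about 12 in all and at most 16, crops included, and the job is handed in when it is done.

```bash
mkdir -p pics; ls
cat > h.py <<'E'
import numpy as np,cv2
from bench import r,viewer,nets
from scipy.spatial.transform import Rotation as R
def save(n,f): cv2.imwrite('pics/'+f,cv2.cvtColor(n,cv2.COLOR_RGB2BGR))
def cloud(cam,d):
    c=viewer.calibration(cam);K=np.array(c['mtx']);D=np.array(c['distortion'])
    h,w=d.shape;u,v=np.meshgrid(np.arange(w),np.arange(h))
    p=cv2.undistortPoints(np.stack([u,v],-1).reshape(-1,1,2).astype(np.float64),K,D).reshape(h,w,2)
    P=np.stack([p[...,0]*d,-p[...,1]*d,-d,np.ones_like(d)],-1)
    W=P@np.linalg.inv(np.array(c['world_to_cam'])).T
    W[d==0]=np.nan
    return W[...,:3]
E
cat > look.py <<'E'
from h import *
o=r.get_obs();print(o['clock'],o['tcp_pos'],R.from_rotvec(o['orientation']).as_matrix().round(3).tolist(),o['grip_width'])
for cam in ['scene','top']:
    p,d=viewer.grab_frame(cam);save(p,cam+'0.png');np.save(cam+'.npy',cloud(cam,d))
    for n in ['tray','bottle_mid','jar_mid','tin_mid','stone_mid','board','holder_seat','nut_dish','gravers','magnifier']:
        try: print(cam,n,[(round(a['score'],2),np.round(a['location'],3).tolist()) for a in nets.look_for(n,cam)])
        except Exception as e: print(n,e)
E
python3 look.py
```

```text
pics
0.0 [ 0.2196779  -0.63756833  0.19162406] [[-0.001, 0.326, -0.945], [0.002, -0.945, -0.326], [-1.0, -0.002, 0.0]] 0.08521449958498803
scene tray [(0.66, [0.601, 0.001, 0.014])]
scene bottle_mid [(0.92, [0.53, -0.002, 0.072])]
scene jar_mid [(0.85, [0.552, 0.057, 0.071]), (0.83, [0.573, 0.186, 0.067])]
scene tin_mid [(0.74, [0.394, -0.081, 0.064]), (0.65, [0.531, 0.0, 0.073]), (0.62, [0.513, -0.069, 0.074]), (0.37, [0.55, 0.059, 0.074])]
scene stone_mid [(0.86, [0.574, -0.027, 0.035]), (0.6, [0.765, 0.108, 0.016])]
scene board [(0.87, [0.477, 0.315, 0.023]), (0.2, [0.574, -0.028, 0.035])]
scene holder_seat [(0.56, [0.48, -0.291, 0.017])]
scene nut_dish [(0.66, [0.767, 0.105, 0.017]), (0.19, [0.577, -0.028, 0.034])]
scene gravers [(0.79, [0.789, -0.117, 0.019])]
scene magnifier [(0.63, [0.738, 0.391, 0.154])]
top tray [(0.59, [0.572, -0.014, 0.009])]
top bottle_mid [(0.65, [0.512, -0.008, 0.078])]
top jar_mid [(0.91, [0.526, 0.055, 0.092]), (0.78, [0.555, 0.187, 0.085])]
top tin_mid [(0.86, [0.501, -0.07, 0.088]), (0.61, [0.377, -0.077, 0.08])]
top stone_mid [(0.69, [0.57, -0.031, 0.026])]
top board [(0.33, [0.728, 0.392, 0.152])]
top holder_seat [(0.91, [0.471, -0.297, 0.016]), (0.38, [0.769, 0.11, 0.02])]
top nut_dish [(0.89, [0.77, 0.107, 0.019])]
top gravers [(0.66, [0.78, -0.123, 0.012])]
top magnifier [(0.72, [0.571, -0.03, 0.027]), (0.67, [0.728, 0.395, 0.15])]
```

View pics/scene0.png

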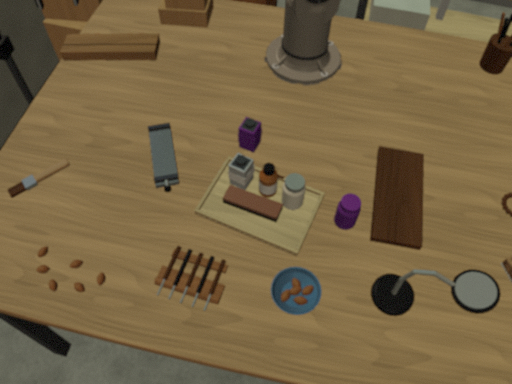

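View pics/top0.png

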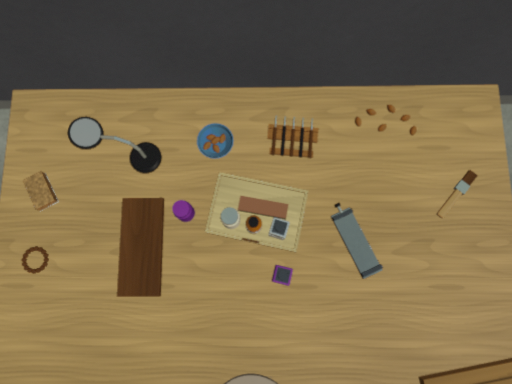

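The scene shows the containers in a tray row: jar (230,217), bottle (253,223) and tin (279,228) in the top picture. The stone is behind them at (263,207), the holder at (357,242), the board at (141,246), and the purple look-alikes at (183,211) and (283,274). I'll move the wrist camera over the tray.

```bash
python3 -m pendant '[85,-40,0,0,0, 85,-40,0,0,0, 85,-40,0,0,0, 85,-40,0,0,0, 85,0,-31,-32.5,0, 85,0,-31,-32.5,0, 85,0,-31,-32.5,0, 85,0,-31,-32.5,0, 85,0,-31,-32.5,0, 85,0,-31,-32.5,0, 85,0,-31,-32.5,0, 85,0,-31,-32.5,0, 85,0,-31,-32.5,0, 85,0,-31,-32.5,0, 85,0,-31,-32.5,0, 85,0,-31,-32.5,0, 85,0,-31,-32.5,0, 85,0,-31,-32.5,0, 85,0,-31,-32.5,0, 85,0,-31,-32.5,0]' 40
python3 -m pendant '[85,0,0,0,-0.182, 85,0,0,0,-0.182, 85,0,0,0,-0.182, 85,0,0,0,-0.182, 85,0,0,0,-0.182, 85,0,0,0,-0.182,85,0,0,0,0]'
cat > wl.py <<'E'
from h import *
import sys
o=r.get_obs();M=R.from_rotvec(o['orientation']).as_matrix();print(o['clock'],np.round(o['tcp_pos'],4),'jaw yaw',np.arctan2(M[1,1],M[0,1]).round(4),'x',M[:,0].round(3),o['grip_width'],np.round(o['contact_force'],1))
c=viewer.calibration('wrist');T=np.linalg.inv(np.array(c['world_to_cam']))
print('cam',T[:3,3].round(3),'right',T[:3,0].round(2),'look',-T[:3,2].round(2))
p,d=viewer.grab_frame('wrist');save(p,sys.argv[1]+'.png');W=cloud('wrist',d);np.savez(sys.argv[1]+'.npz',p=p,W=W,d=d)
for n in sys.argv[2:]: print(n,[(round(a['score'],2),np.round(a['location'],3).tolist()) for a in nets.look_for(n,'wrist')])
E
python3 wl.py w1 bottle_mid jar_mid tin_mid stone_mid tray
```

```text
clock: 3.6
tcp_pos: [0.5505, 0.0013, 0.3528]
orientation: [2.042, 0.341, -2.041]
contact_force: [0.4, 0.4, 0.2]
grip_width: 0.085
clock: 4.47
tcp_pos: [0.5499, -0.0, 0.3526]
orientation: [1.318, 1.135, -1.318]
contact_force: [0.0, 0.4, -0.4]
grip_width: 0.0851
4.475 [ 0.5499 -0.      0.3526] jaw yaw -0.1489 x [ 0.  0. -1.] 0.08508846634211169 [ 0.   0.4 -0.4]
cam [0.561 0.076 0.534] right [ 0.99 -0.15 -0.  ] look [-0.04 -0.29 -0.95]
bottle_mid [(0.67, [0.518, 0.001, 0.08])]
jar_mid [(0.87, [0.555, 0.178, 0.085]), (0.82, [0.537, 0.056, 0.092])]
tin_mid [(0.8, [0.501, -0.062, 0.087]), (0.8, [0.388, -0.076, 0.076])]
stone_mid [(0.8, [0.572, -0.028, 0.029]), (0.26, [0.344, 0.256, 0.017])]
tray [(0.97, [0.585, 0.012, 0.01]), (0.59, [0.536, 0.057, 0.094])]
```

View pics/w1.png

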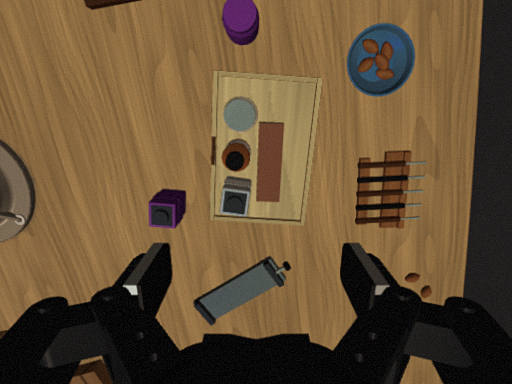

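The wrist picture shows the jar lid (240,114), bottle cap (235,158), tin (235,200), stone (270,160) and tray, plus the holder at (240,290). I'll fit shapes to the depth points next.

```bash
cat > fit.py <<'E'
from h import *
def sel(W,x0,x1,y0,y1,z0,z1):
    P=W.reshape(-1,3);P=P[~np.isnan(P[:,0])]
    return P[(P[:,0]>x0)&(P[:,0]<x1)&(P[:,1]>y0)&(P[:,1]<y1)&(P[:,2]>z0)&(P[:,2]<z1)]
def rect(P):
    if len(P)<5: return len(P)
    (c,s,a)=cv2.minAreaRect((P[:,:2]*1000).astype(np.float32))
    return len(P),np.round(c,1),np.round(s,1),round(a,1),'z',round(np.median(P[:,2])*1000,1)
def circ(P):
    if len(P)<5: return len(P)
    c,rr=cv2.minEnclosingCircle((P[:,:2]*1000).astype(np.float32));return len(P),np.round(c,1),'d',round(2*rr,1),'mean',(P.mean(0)*1000).round(1)
if __name__=='__main__':
  for nm,W in [('wrist',np.load('w1.npz')['W']),('top',np.load('top.npy')),('scene',np.load('scene.npy'))]:
    print(nm)
    print('jar',circ(sel(W,.49,.58,.02,.1,.088,.11)))
    print('bottle',circ(sel(W,.48,.56,-.04,.035,.098,.13)))
    print('tincap',circ(sel(W,.46,.54,-.12,-.03,.093,.12)),'tin',rect(sel(W,.46,.54,-.12,-.03,.080,.12)))
    print('stone',rect(sel(W,.53,.62,-.12,.08,.025,.036)))
    print('tray',rect(sel(W,.44,.70,-.2,.16,.0135,.024)))
    print('holder',rect(sel(W,.35,.62,-.42,-.18,.011,.021)),'all',rect(sel(W,.35,.62,-.42,-.18,.011,.04)))
    print('board',rect(sel(W,.30,.68,.22,.40,.014,.026)))
E
python3 fit.py
```

```text
wrist
jar (790, array([533.3,  58.9]), 'd', 46.7, 'mean', array([533.5,  58.8,  94.3]))
bottle (277, array([515.2,  -5.8]), 'd', 28.1, 'mean', array([515.4,  -5.3, 104.3]))
tincap (208, array([502.6, -75.3]), 'd', 26.3, 'mean', array([502.8, -74.2,  98.1])) tin (762, array([502.5, -75.1]), array([46.8, 46. ]), 73.2, 'z', np.float64(87.1))
stone (1906, array([556.2, -30.4]), array([140.4,  65.7]), 79.5, 'z', np.float64(30.3))
tray (2450, array([557.3, -15.7]), array([265.2, 182.1]), 77.7, 'z', np.float64(18.4))
holder (2086, array([ 479.5, -288.6]), array([216.8,  61.1]), 25.3, 'z', np.float64(16.4)) all (2528, array([ 479.8, -288.6]), array([217.1,  61.5]), 25.6, 'z', np.float64(16.6))
board (187, array([347.9, 255.4]), array([10.1, 59.8]), 81.5, 'z', np.float64(20.2))
top
jar (240, array([533.3,  58.6]), 'd', 47.0, 'mean', array([533. ,  58.4,  94. ]))
bottle (85, array([515.5,  -6.1]), 'd', 27.3, 'mean', array([515.5,  -6.3, 104. ]))
tincap (76, array([502.9, -75.9]), 'd', 25.9, 'mean', array([502.6, -75.8,  97.7])) tin (293, array([502.6, -75.8]), array([45.9, 45.9]), 72.7, 'z', n
[... 536 characters left out ...]
93.7]))
bottle (105, array([516.6,  -5.7]), 'd', 29.0, 'mean', array([518.4,  -6. , 103.4]))
tincap (84, array([503.7, -74.4]), 'd', 27.9, 'mean', array([505. , -75.4,  97.3])) tin (311, array([504.6, -75.2]), array([45.8, 48. ]), 74.0, 'z', np.float64(87.1))
stone (1023, array([560.8, -12.9]), array([178.1,  69.5]), 79.4, 'z', np.float64(29.9))
tray (1265, array([558.6, -17. ]), array([265.2, 183.6]), 77.8, 'z', np.float64(17.8))
holder (1187, array([ 486.8, -288.4]), array([207.8,  61.1]), 25.3, 'z', np.float64(16.0)) all (1465, array([ 483. , -290.2]), array([216.3,  61.1]), 25.3, 'z', np.float64(16.6))
board (4487, array([498.3, 315. ]), array([363. , 120.7]), 0.6, 'z', np.float64(20.2))
```

```bash
cat > go.py <<'E'
from h import *
import sys
# args: groups x,y,yaw in mm/rad -> tool shifts (after turn) chained from now
o=r.get_obs();M=R.from_rotvec(o['orientation']).as_matrix();p=np.array(o['tcp_pos'])*1000;yaw=np.arctan2(M[1,1],M[0,1])
print('at',p.round(1),'yaw',yaw.round(4),'w',round(o['grip_width']*1000,1),'tilt',M[:2,0].round(4))
for a in sys.argv[1:]:
    x,y,z,t=map(float,a.split(','))
    d=np.array([x,y])-p[:2];c,s=np.cos(t),np.sin(t)
    print(a,'turn %.3f  dx %.1f dy %.1f dz %.1f'%(-(t-yaw),p[2]-z,d@[c,s],d@[s,-c]));p=np.array([x,y,z]);yaw=t
E
python3 go.py 533.3,58.7,35,-0.215 533.3,58.7,200,-0.215 400,310,200,-0.215 400,310,50,-0.215
```

```text
at [5.500e+02 1.000e-01 3.526e+02] yaw -0.1486 w 85.0 tilt [ 0.0001 -0.0001]
533.3,58.7,35,-0.215 turn 0.066  dx 317.6 dy -28.8 dz -53.7
533.3,58.7,200,-0.215 turn -0.000  dx -165.0 dy 0.0 dz 0.0
400,310,200,-0.215 turn -0.000  dx 0.0 dy -183.8 dz -217.1
400,310,50,-0.215 turn -0.000  dx 150.0 dy 0.0 dz 0.0
```

```bash
python3 -m pendant '[85,0,0,0,0.066, 85,0,-14.4,-26.9,0, 85,0,-14.4,-26.8,0, 85,45,0,0,0, 85,45,0,0,0, 85,45,0,0,0, 85,45,0,0,0, 85,35,0,0,0, 85,30,0,0,0, 85,25,0,0,0, 85,25,0,0,0, 85,15,0,0,0, 85,7.6,0,0,0, 85,0,0,0,0]'; python3 go.py 533.3,58.7,35,-0.215
```

```text
clock: 6.52
tcp_pos: [0.5333, 0.0588, 0.035]
orientation: [1.364, 1.101, -1.365]
contact_force: [0.5, 0.6, 0.4]
grip_width: 0.085
at [533.3  58.8  35. ] yaw -0.2132 w 85.0 tilt [-0.0001 -0.    ]
533.3,58.7,35,-0.215 turn 0.002  dx 0.0 dy 0.1 dz 0.0
```

```bash
python3 -m pendant '[40,0,0,0,0,40,0,0,0,0,40,0,0,0,0,40,0,0,0,0,40,0,0,0,0,40,0,0,0,0]' 40; python3 go.py
```

```text
clock: 7.28
tcp_pos: [0.5338, 0.0588, 0.036]
orientation: [1.365, 1.1, -1.363]
contact_force: [-0.1, 0.5, 4.6]
grip_width: 0.0454
at [533.8  58.8  36. ] yaw -0.2131 w 45.4 tilt [ 0.0015 -0.0001]
```

```bash
cat > sc.py <<'E'
from h import *
import sys
cam=sys.argv[1];u0,u1,v0,v1=map(int,sys.argv[3:7])
p,d=viewer.grab_frame(cam);np.savez(sys.argv[2]+'.npz',p=p,W=cloud(cam,d))
save(cv2.resize(p[v0:v1,u0:u1],None,fx=4,fy=4,interpolation=cv2.INTER_CUBIC),sys.argv[2]+'.png')
E
python3 sc.py scene s2 210 350 120 240; python3 go.py
```

```text
at [533.8  58.8  36. ] yaw -0.2132 w 45.4 tilt [ 0.0014 -0.    ]
```

View pics/s2.png

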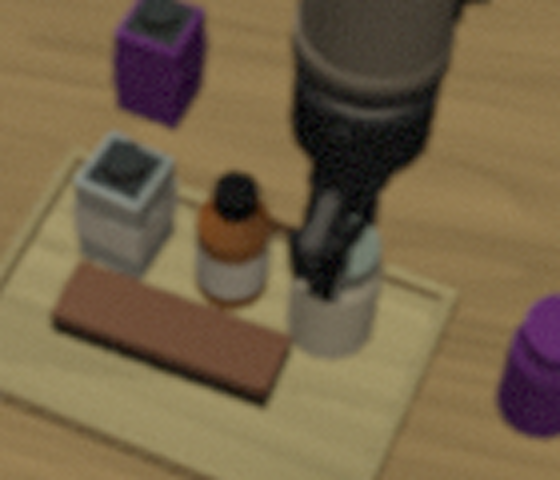

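Run:
```python
import numpy as np
W=np.load('s2.npz')['W']
for v in range(176,212,2): print(v,[np.round(W[v,u]*1000).astype(int).tolist() for u in (285,290,294)])
```

```text
176 [[457, 27, -4], [585, 49, 181], [559, 56, 146]]
178 [[592, 40, 180], [588, 50, 178], [562, 57, 144]]
180 [[599, 41, 182], [594, 51, 180], [591, 59, 177]]
182 [[597, 42, 173], [598, 52, 177], [596, 60, 177]]
184 [[597, 42, 166], [601, 53, 174], [588, 60, 159]]
186 [[592, 42, 151], [600, 53, 166], [586, 61, 149]]
188 [[584, 42, 131], [596, 53, 153], [585, 61, 140]]
190 [[550, 39, 73], [584, 53, 128], [585, 62, 132]]
192 [[554, 40, 71], [569, 53, 97], [565, 61, 94]]
194 [[556, 41, 64], [569, 53, 90], [564, 62, 85]]
196 [[555, 42, 55], [558, 53, 64], [560, 63, 70]]
198 [[555, 42, 47], [559, 54, 56], [560, 63, 62]]
200 [[555, 43, 38], [559, 55, 49], [560, 64, 52]]
202 [[555, 43, 28], [560, 55, 41], [558, 65, 41]]
204 [[559, 44, 26], [561, 56, 33], [558, 65, 33]]
206 [[557, 45, 14], [561, 57, 25], [559, 66, 26]]
208 [[560, 45, 9], [560, 57, 14], [560, 67, 18]]
210 [[563, 46, 5], [561, 58, 7], [559, 68, 8]]
```

```bash
python3 - <<'E'
import numpy as np
W=np.load('w1.npz')['W']
for (v,u) in [(245,160),(248,162),(255,165),(260,160),(275,140),(290,130),(290,120),(320,110),(245,350),(250,348),(260,350)]: print(v,u,np.round(W[v,u]*1000,0))
P=W.reshape(-1,3);P=P[(P[:,2]>.3)]
print(np.nanpercentile(P[:,2],[0,1,5,50]))
E
python3 wl.py w3
```

```text
245 160 [507.  19. 411.]
248 162 [509.  18. 415.]
255 165 [509.  14. 413.]
260 160 [509.  16. 421.]
275 140 [507.  19. 436.]
290 130 [505.  17. 443.]
290 120 [503.  19. 446.]
320 110 [508.  20. 462.]
245 350 [594.   6. 413.]
250 348 [593.   5. 415.]
260 350 [593.   1. 417.]
[0.40398213 0.41099154 0.42392312 0.46719368]
7.325 [0.5338 0.0588 0.036 ] jaw yaw -0.2132 x [ 0.001 -0.    -1.   ] 0.045381567049397276 [-0.7 -0.2  5. ]
cam [0.549 0.134 0.218] right [ 0.98 -0.21  0.  ] look [-0.06 -0.29 -0.95]
```

View pics/w3.png

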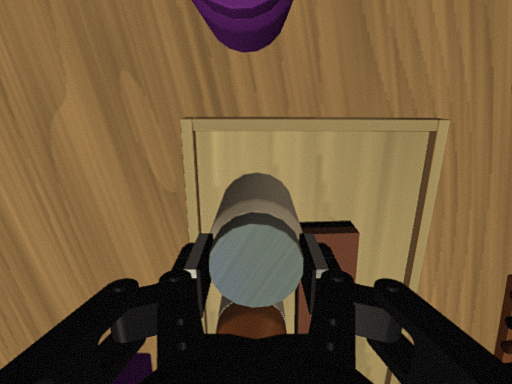

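The gripper closed to 45.4 mm, which is lid or neck width and not the 54 mm body. Depth from both cameras puts the fingertips about 40 mm above the reported TCP. I'll open, go lower in a cautious step and measure again.

```bash
python3 -m pendant '[85,0,0,0,0,85,0,0,0,0,85,0,0,0,0,85,0,0,0,0,85,6,0,0,0,85,6,0,0,0,85,6,0,0,0,85,6,0,0,0,85,4,0,0,0,85,0,0,0,0]'
cat > tip.py <<'E'
from h import *
from fit import sel
o=r.get_obs();x,y,z=o['tcp_pos']
for cam in ('scene','wrist'):
    p,d=viewer.grab_frame(cam);W=cloud(cam,d)
    dark=(p.max(2)<75)
    w=W[dark];w=w[~np.isnan(w[:,0])]
    m=R.from_rotvec(o['orientation']).as_matrix();q=(w-[x,y,z])@m
    k=(np.abs(q[:,1])<.075)&(np.abs(q[:,2])<.02)&(q[:,0]<.02)
    for nm,kk in (('+',k&(q[:,1]>.02)),('-',k&(q[:,1]<-.02))):
        if kk.sum()>5: print(cam,nm,kk.sum(),'lowest above TCP mm',np.sort(-q[kk,0]*1000)[:8].round(0),'jaw',np.percentile(q[kk,1]*1000,[0,50,100]).round(0))
E
python3 tip.py;python3 go.py
```

```text
clock: 8.62
tcp_pos: [0.5329, 0.0587, 0.0066]
orientation: [1.364, 1.101, -1.365]
contact_force: [-0.2, -0.0, 0.2]
grip_width: 0.085
scene + 1640 lowest above TCP mm [ 6.  7. 10. 11. 12. 13. 13. 15.] jaw [20. 38. 75.]
scene - 180 lowest above TCP mm [53. 55. 57. 58. 66. 67. 67. 69.] jaw [-65. -42. -20.]
wrist + 15632 lowest above TCP mm [2. 2. 2. 2. 2. 2. 2. 2.] jaw [20. 51. 74.]
wrist - 15117 lowest above TCP mm [3. 3. 4. 4. 4. 4. 4. 4.] jaw [-75. -51. -20.]
at [533.3  58.8   7.1] yaw -0.2129 w 84.7 tilt [0.0002 0.0001]
```

```bash
python3 -m pendant '[85,4,0,0,0,85,4,0,0,0,85,3,0,0,0,40,0,0,0,0,40,0,0,0,0,40,0,0,0,0,40,0,0,0,0,40,0,0,0,0,40,0,0,0,0]' 40; python3 go.py;python3 sc.py scene s4 210 350 120 240
```

```text
clock: 9.85
tcp_pos: [0.5336, 0.0588, -0.0037]
orientation: [1.365, 1.1, -1.364]
contact_force: [0.3, -0.6, 5.3]
grip_width: 0.0528
at [533.6  58.8  -3.7] yaw -0.213 w 52.8 tilt [0.0007 0.    ]
```

View pics/s4.png

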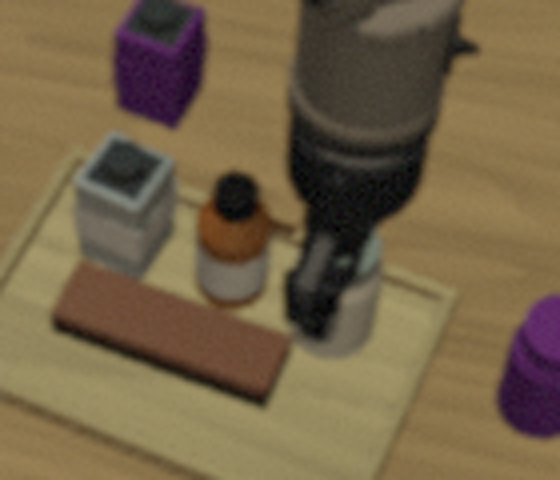

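```bash
python3 -m pendant '[40,-20,0,0,0,40,-35,0,0,0,40,-35,0,0,0,40,-35,0,0,0,40,-35,0,0,0, 40,0,-2,-37.5,0,40,0,-2,-37.5,0,40,0,-2,-37.4,0,40,0,-2,-37.4,0,40,0,-2,-37.4,0,40,0,-2,-37.4,0,40,0,-2.3,-37.4,0,40,0,0,0,0,40,40,0,0,0,40,40,0,0,0,40,30,0,0,0,40,20,0,0,0,40,8,0,0,0]'; python3 go.py
```

```text
clock: 12.15
tcp_pos: [0.5743, 0.3168, 0.0173]
orientation: [1.364, 1.1, -1.366]
contact_force: [0.4, 0.2, -1.6]
grip_width: 0.0526
at [574.3 316.8  17.3] yaw -0.2136 w 52.6 tilt [-0.0011 -0.0009]
```

```bash
python3 -m pendant '[40,4,0,0,0,40,3,0,0,0,40,1.5,0,0,0,40,1.0,0,0,0,40,0,0,0,0]'; python3 go.py
```

```text
clock: 12.78
tcp_pos: [0.5747, 0.3179, 0.0087]
orientation: [1.365, 1.101, -1.364]
contact_force: [0.3, -0.4, -2.1]
grip_width: 0.0527
at [574.7 317.9   8.7] yaw -0.213 w 52.7 tilt [0.0003 0.0001]
```

```bash
python3 -m pendant '[40,0.7,0,0,0,40,0,0,0,0]'; python3 -m pendant '[40,0.7,0,0,0,40,0,0,0,0]'
```

```text
clock: 13.02
tcp_pos: [0.5748, 0.318, 0.0084]
orientation: [1.365, 1.101, -1.364]
contact_force: [-1.8, -1.2, 3.4]
grip_width: 0.0528
clock: 13.28
tcp_pos: [0.5748, 0.3179, 0.0084]
orientation: [1.365, 1.1, -1.364]
contact_force: [-3.0, -1.9, 9.6]
grip_width: 0.0528
```

```bash
python3 -m pendant '[85,0,0,0,0,85,0,0,0,0,85,0,0,0,0,85,0,0,0,0,85,-25,0,0,0,85,-40,0,0,0,85,-45,0,0,0,85,-45,0,0,0,85,0,1.1,36.6,0,85,0,1.1,36.6,0,85,0,1.1,36.6,0,85,0,1.1,36.6,0,85,0,1.1,36.6,0,85,0,1.2,36.6,0,85,0,1.2,36.6,0,85,0,1.2,36.6,0,85,0,1.2,36.3,0,85,0,0,0,0]'; python3 go.py 515.3,-5.9,-3,-0.215; python3 wl.py w5 jar_mid
python3 - <<'E'
from fit import *
W=np.load('w5.npz')['W']
print('bottle',circ(sel(W,.48,.56,-.04,.035,.098,.13)),'tin',rect(sel(W,.46,.54,-.12,-.03,.080,.12)))
print('stone',rect(sel(W,.53,.62,-.12,.05,.0265,.036)))
E
```

```text
clock: 15.52
tcp_pos: [0.5145, -0.0096, 0.1619]
orientation: [1.367, 1.097, -1.369]
contact_force: [-0.4, 0.2, 0.6]
grip_width: 0.085
at [514.5  -9.6 161.9] yaw -0.2183 w 85.0 tilt [-0.0007 -0.0017]
515.3,-5.9,-3,-0.215 turn -0.003  dx 164.9 dy 0.0 dz -3.8
15.525 [ 0.5145 -0.0096  0.1619] jaw yaw -0.2183 x [-0.001 -0.002 -1.   ] 0.08503861617988878 [-0.4  0.2  0.6]
cam [0.531 0.066 0.344] right [ 0.98 -0.22 -0.  ] look [-0.07 -0.29 -0.95]
jar_mid []
bottle (818, array([516.1,  -3.8]), 'd', 28.1, 'mean', array([516.1,  -3. , 104.5])) tin (1987, array([503.6, -72.9]), array([46.6, 46. ]), 73.3, 'z', np.float64(87.2))
stone (4721, array([556.8, -28.2]), array([140.5,  67.2]), 80.0, 'z', np.float64(30.6))
```

```bash
python3 -m pendant '[85,0,0,0,0,85,0,0,0,0]'
cat > near.py <<'E'
from fit import *
p,d=viewer.grab_frame('wrist');W=cloud('wrist',d)
print('bottle',circ(sel(W,.48,.56,-.04,.035,.098,.13)),'tin',rect(sel(W,.46,.54,-.12,-.03,.080,.12)))
E
python3 near.py;python3 go.py 515.3,-5.9,-3,-0.215
```

```text
clock: 15.88
tcp_pos: [0.5152, -0.0049, 0.1621]
orientation: [1.363, 1.102, -1.363]
contact_force: [0.3, 0.0, 0.4]
grip_width: 0.0852
bottle (810, array([515.4,  -6.4]), 'd', 28.0, 'mean', array([515.6,  -5.5, 104.2])) tin (1958, array([502.9, -75.3]), array([46. , 46.3]), 73.5, 'z', np.float64(87.0))
at [515.2  -5.  162.1] yaw -0.2114 w 85.3 tilt [0.0001 0.0003]
515.3,-5.9,-3,-0.215 turn 0.004  dx 165.1 dy 0.3 dz 0.8
```

```bash
python3 -m pendant '[85,30,0.2,0.8,0,85,35,0,0,0,85,35,0,0,0,85,30,0,0,0,85,20,0,0,0,85,10,0,0,0,85,4,0,0,0,85,0,0,0,0,35,0,0,0,0,35,0,0,0,0,35,0,0,0,0,35,0,0,0,0,35,0,0,0,0,35,0,0,0,0,35,0,0,0,0]' 40; python3 go.py 515,-6,160,-0.213 479,318,160,-0.213
```

```text
clock: 17.8
tcp_pos: [0.5156, -0.0069, -0.0012]
orientation: [1.365, 1.1, -1.364]
contact_force: [-0.7, -0.2, 5.8]
grip_width: 0.045
at [515.6  -6.9  -1.2] yaw -0.2132 w 45.0 tilt [ 0.001  -0.0003]
515,-6,160,-0.213 turn -0.000  dx -161.2 dy -0.8 dz -0.8
479,318,160,-0.213 turn -0.000  dx 0.0 dy -103.7 dz -309.1
```

```bash
python3 -m pendant '[35,-20,0,0,0,35,-35,0,0,0,35,-35,0,0,0,35,-35,0,0,0,35,-35,0,0,0, 35,0,-11.5,-34.4,0,35,0,-11.5,-34.4,0,35,0,-11.5,-34.4,0,35,0,-11.5,-34.4,0,35,0,-11.5,-34.4,0,35,0,-11.5,-34.4,0,35,0,-11.5,-34.4,0,35,0,-11.5,-34.4,0,35,0,-11.5,-34.4,0,35,0,0,0,0,35,40,0,0,0,35,40,0,0,0,35,35,0,0,0,35,20,0,0,0]'; python3 -m pendant '[35,6,0,0,0,35,3.5,0,0,0,35,1.5,0,0,0,35,0.7,0,0,0,35,0.7,0,0,0,35,0,0,0,0]';python3 go.py
```

```text
clock: 20.18
tcp_pos: [0.4789, 0.3157, 0.0212]
orientation: [1.362, 1.1, -1.368]
contact_force: [0.9, 0.5, -3.3]
grip_width: 0.0452
clock: 20.92
tcp_pos: [0.4796, 0.3177, 0.0109]
orientation: [1.365, 1.101, -1.364]
contact_force: [-0.5, 0.0, -0.4]
grip_width: 0.045
at [479.6 317.7  10.9] yaw -0.2131 w 45.0 tilt [0.0004 0.0002]
```

```bash
python3 -m pendant '[35,0.6,0,0,0,35,0,0,0,0,85,0,0,0,0,85,0,0,0,0,85,0,0,0,0,85,0,0,0,0,85,-25,0,0,0,85,-40,0,0,0,85,-45,0,0,0,85,-45,0,0,0,85,0,0,0,0.08,85,0,0,0,0]'; python3 go.py 502.7,-75.4,-2,-0.293
```

```text
clock: 22.42
tcp_pos: [0.4795, 0.3175, 0.1654]
orientation: [1.422, 1.056, -1.421]
contact_force: [-0.7, -0.2, -0.6]
grip_width: 0.0849
at [479.5 317.5 165.4] yaw -0.2925 w 84.9 tilt [ 0.0008 -0.0001]
502.7,-75.4,-2,-0.293 turn 0.000  dx 167.4 dy 135.7 dz 369.5
```

```bash
python3 -m pendant '[85,0,12.3,33.6,0,85,0,12.3,33.6,0,85,0,12.3,33.6,0,85,0,12.3,33.6,0,85,0,12.3,33.6,0,85,0,12.3,33.6,0,85,0,12.3,33.6,0,85,0,12.4,33.6,0,85,0,12.4,33.6,0,85,0,12.4,33.6,0,85,0,12.4,33.5,0,85,0,0,0,0,85,0,0,0,0,85,0,0,0,0]'; python3 near.py;python3 go.py 502.7,-75.4,-2,-0.293
```

```text
clock: 24.18
tcp_pos: [0.5024, -0.074, 0.1649]
orientation: [1.42, 1.058, -1.42]
contact_force: [-0.3, 0.5, -0.0]
grip_width: 0.085
bottle 0 tin (2323, array([503. , -75.9]), array([46.7, 46.1]), 72.9, 'z', np.float64(87.2))
at [502.5 -74.1 165. ] yaw -0.2906 w 84.9 tilt [-0.0003  0.0004]
502.7,-75.4,-2,-0.293 turn 0.002  dx 167.0 dy 0.6 dz 1.2
```

```bash
python3 -m pendant '[85,30,0.6,1.2,0.003,85,35,0,0,0,85,35,0,0,0,85,30,0,0,0,85,20,0,0,0,85,12,0,0,0,85,5,0,0,0,85,0,0,0,0,35,0,0,0,0,35,0,0,0,0,35,0,0,0,0,35,0,0,0,0,35,0,0,0,0,35,0,0,0,0,35,0,0,0,0]' 40; python3 go.py 502.7,-75.4,160,-0.295 385,318,160,-0.295
```

```text
clock: 26.1
tcp_pos: [0.5034, -0.0768, -0.0013]
orientation: [1.424, 1.053, -1.423]
contact_force: [0.1, -1.0, 6.1]
grip_width: 0.0456
at [503.4 -76.8  -1.3] yaw -0.2962 w 45.6 tilt [ 0.001  -0.0004]
502.7,-75.4,160,-0.295 turn -0.001  dx -161.3 dy -1.0 dz -1.1
385,318,160,-0.295 turn -0.000  dx 0.0 dy -227.0 dz -342.2
```

```bash
python3 -m pendant '[35,-20,0,0,0,35,-35,0,0,0,35,-35,0,0,0,35,-35,0,0,0,35,-35,0,0,0, 35,0,-19,-28.6,0,35,0,-19,-28.6,0,35,0,-19,-28.6,0,35,0,-19,-28.6,0,35,0,-19,-28.6,0,35,0,-19,-28.6,0,35,0,-19,-28.6,0,35,0,-19,-28.6,0,35,0,-19,-28.6,0,35,0,-19,-28.6,0,35,0,-19,-28.6,0,35,0,-19,-28.6,0,35,0,0,0,0,35,0,0,0,0,35,40,0,0,0]'; python3 -m pendant '[35,40,0,0,0,35,35,0,0,0,35,20,0,0,0,35,6,0,0,0,35,3,0,0,0,35,2,0,0,0,35,0.7,0,0,0,35,0.7,0,0,0,35,0,0,0,0]';python3 go.py
```

```text
clock: 28.6
tcp_pos: [0.3875, 0.3185, 0.1197]
orientation: [1.431, 1.052, -1.42]
contact_force: [0.2, -1.5, -3.0]
grip_width: 0.0454
clock: 29.72
tcp_pos: [0.3849, 0.3182, 0.0109]
orientation: [1.424, 1.054, -1.424]
contact_force: [-0.2, -0.4, -2.5]
grip_width: 0.0455
at [384.9 318.2  10.9] yaw -0.296 w 45.5 tilt [0.0003 0.0002]
```

```bash
python3 -m pendant '[35,0.7,0,0,0,35,0,0,0,0]'; python3 -m pendant '[35,0.3,0,0,0,35,0,0,0,0]'
```

```text
clock: 29.98
tcp_pos: [0.385, 0.3182, 0.0107]
orientation: [1.424, 1.054, -1.423]
contact_force: [-0.6, -1.6, 6.9]
grip_width: 0.0456
clock: 30.22
tcp_pos: [0.385, 0.3182, 0.0107]
orientation: [1.424, 1.053, -1.423]
contact_force: [-2.3, -3.0, 12.5]
grip_width: 0.0459
```

```bash
python3 -m pendant '[85,0,0,0,0,85,0,0,0,0,85,0,0,0,0,85,0,0,0,0,85,-25,0,0,0,85,-40,0,0,0,85,-45,0,0,0,85,-45,0,0,0,85,0,0,0,-0.111,85,0,0,0,0]'; python3 go.py 567.7,-33.1,160,-0.185
```

```text
clock: 31.48
tcp_pos: [0.385, 0.318, 0.1649]
orientation: [1.345, 1.115, -1.345]
contact_force: [-1.1, -0.5, -0.3]
grip_width: 0.0851
at [385.  318.  164.9] yaw -0.1862 w 85.1 tilt [0.0006 0.    ]
567.7,-33.1,160,-0.185 turn -0.001  dx 4.9 dy 244.2 dz 311.5
```

```bash
python3 -m pendant '[42,0,18.8,24,0,42,0,18.8,24,0,42,0,18.8,24,0,42,0,18.8,24,0,42,0,18.8,24,0,42,0,18.8,24,0,42,0,18.8,24,0,42,0,18.8,24,0,42,0,18.8,24,0,42,0,18.8,24,0,42,0,18.8,24,0,42,0,18.8,24,0,42,0,18.6,23.5,0,42,0,0,0,0,42,0,0,0,0,42,0,0,0,0]'
cat > st.py <<'E'
from fit import *
o=r.get_obs()
p,d=viewer.grab_frame('wrist');W=cloud('wrist',d)
print('stone',rect(sel(W,.53,.62,-.12,.05,.0265,.036)))
for cam in ('top',):
    p,d=viewer.grab_frame(cam);V=cloud(cam,d)
    print('stone',rect(sel(V,.53,.62,-.12,.05,.0265,.036)))
    print('jar',circ(sel(V,.53,.62,.27,.36,.098,.125)),'bottle',circ(sel(V,.44,.52,.27,.36,.108,.135)),'tin',rect(sel(V,.34,.43,.27,.36,.09,.105)))
m=R.from_rotvec(o['orientation']).as_matrix()
for cam in ('wrist','scene'):
    if cam=='scene': p,d=viewer.grab_frame(cam);V=cloud(cam,d)
    else: V=W
    q=(V.reshape(-1,3)-o['tcp_pos'])@m;q=q[(np.abs(q[:,1])<.06)&(np.abs(q[:,2])<.03)&(q[:,0]<0.03)]
    print(cam,'tip above TCP',np.sort(-q[:,0]*1000)[:30:3].round(0))
E
python3 st.py; python3 go.py
```

```text
clock: 33.48
tcp_pos: [0.567, -0.0317, 0.1645]
orientation: [1.343, 1.117, -1.344]
contact_force: [0.4, 0.0, -0.4]
grip_width: 0.0418
stone (4666, array([568.1, -32.9]), array([138.8,  42. ]), 79.5, 'z', np.float64(30.5))
stone (204, array([576.2,  12.5]), array([47.3, 41.7]), 79.0, 'z', np.float64(30.3))
jar (242, array([573.2, 317.6]), 'd', 47.5, 'mean', array([573.4, 316.5, 105.7])) bottle (94, array([479. , 317.7]), 'd', 28.6, 'mean', array([479. , 317.2, 115.7])) tin (234, array([385.2, 318.5]), array([46.4, 45.6]), 72.7, 'z', np.float64(98.0))
wrist tip above TCP [41. 41. 41. 42. 42. 42. 42. 43. 43. 43.]
scene tip above TCP [41. 42. 43. 46. 47. 48. 49. 50. 50. 50.]
at [567.4 -32.2 164.8] yaw -0.184 w 41.8 tilt [ 0. -0.]
```

```bash
python3 -m pendant '[70,30,0.6,1,0.001,70,40,0,0,0,70,40,0,0,0,70,35,0,0,0,70,25,0,0,0,70,14,0,0,0,70,6,0,0,0,70,3,0,0,0,70,0,0,0,0,35,0,0,0,0,35,0,0,0,0,35,0,0,0,0,35,0,0,0,0,35,0,0,0,0,35,0,0,0,0]' 60; python3 go.py
```

```text
clock: 35.5
tcp_pos: [0.5686, -0.0341, -0.0274]
orientation: [1.345, 1.114, -1.344]
contact_force: [-0.3, -0.0, 5.9]
grip_width: 0.0407
at [568.6 -34.1 -27.4] yaw -0.1862 w 40.7 tilt [ 0.0013 -0.0003]
```

```bash
python3 -m pendant '[35,-15,0,0,0,35,-25,0,0,0,35,-40,0,0,0,35,-40,0,0,0,35,-30,0,0,0,35,0,0,0,0]'; python3 go.py 477,-292,120,-1.13
python3 - <<'E'
from fit import *
for nm,W in [('wrist',np.load('w1.npz')['W']),('top',np.load('top.npy')),('scene',np.load('scene.npy'))]:
    A=sel(W,.35,.62,-.42,-.18,.0125,.035)[:,:2]*1000;Z=sel(W,.35,.62,-.42,-.18,.0125,.035)[:,2]*1000
    (c,s,a)=cv2.minAreaRect(A.astype(np.float32))
    # robust: long edges fit via angle scan on width percentile, excluding handle ends
    c=np.array([477,-292.]);best=min(np.arange(20,31,.1),key=lambda t:np.subtract(*np.percentile((A-c)@[-np.sin(np.radians(t)),np.cos(np.radians(t))],[99,1])))
    t=np.radians(best);u=(A-c)@[np.cos(t),np.sin(t)];v=(A-c)@[-np.sin(t),np.cos(t)]
    print(nm,'angle',best.round(1),'v',np.percentile(v,[0.5,99.5]).round(1),'u',np.percentile(u,[0,100]).round(1))
    st=Z>24
    print(' stops',st.sum(),'neg',np.percentile(u[st&(u<0)],[0,5,50,95,100]).round(1),'pos',np.percentile(u[st&(u>0)],[0,5,50,95,100]).round(1))
    h=np.histogram(u,np.arange(-125,126,5))[0];print(h)
E
```

```text
clock: 36.25
tcp_pos: [0.5696, -0.0339, 0.1245]
orientation: [1.347, 1.112, -1.341]
contact_force: [-0.2, 0.1, -3.0]
grip_width: 0.0402
at [569.6 -33.9 124.5] yaw -0.1861 w 40.2 tilt [ 0.005  -0.0005]
477,-292,120,-1.13 turn 0.944  dx 4.5 dy 193.9 dz 193.9
wrist angle 25.5 v [-28.1  31.8] u [-104.6  112.6]
 stops 385 neg [-101.4 -100.2  -93.9  -88.9  -88.1] pos [ 70.6  71.1  79.  109.9 112.6]
[  0   0   0   0  13  67 108  90  53  56  58  59  60  52  58  58  59  56
  61  61  56  61  60  58  62  63  63  61  63  59  61  66  58  63  65  65
  65  65  23  67  72 109  58  10  13  11  24  21   0   0]
top angle 26.5 v [-31.1  31.1] u [-107.4  112.5]
 stops 213 neg [-102.6 -101.   -95.7  -90.4  -89.7] pos [ 71.   71.1  78.5 109.3 112.5]
[ 0  0  0 19 30 46 46 43 40 36 41 39 35 37 38 33 38 38 39 36 39 37 36 36
 38 35 36 37 36 40 36 33 36 34 40 36 34 36 37 48 40 31 24  4  5  8 11  5
  0  0]
scene angle 24.9 v [-30.8  29.4] u [-102.   114.3]
 stops 220 neg [-102.   -99.6  -93.4  -87.1  -84.9] pos [ 70.6  71.5  80.5 111.8 114. ]
[  0   0   0   0   5  25  43  75  34  24  34  31  33  32  30  33  37  32
  36  31  36  34  34  30  34  36  34  35  38  36  39  34  37  36  40  41
  34  17   0  31  40 101  39  10   4   3  10  29   0   0]
```

```bash
python3 -m pendant '[35,0,0,0,0.157,35,0,0,0,0.157,35,0,0,0,0.157,35,0,0,0,0.157,35,0,0,0,0.156,35,0,0,0,0.156,35,0,24.1,25.4,0,35,0,24.1,25.4,0,35,0,24.1,25.4,0,35,0,24.1,25.4,0,35,0,24.1,25.4,0,35,0,24.1,25.4,0,35,0,24.1,25.4,0,35,0,24.1,25.4,0,35,0,0,0,0,35,0,0,0,0,35,0,0,0,0]'; python3 go.py; python3 wl.py w6; cp w6.npz x.npz
```

```text
clock: 38.38
tcp_pos: [0.4677, -0.2941, 0.1213]
orientation: [1.974, 0.45, -1.974]
contact_force: [0.8, 0.1, -2.8]
grip_width: 0.0409
at [ 467.7 -294.1  121.3] yaw -1.124 w 40.9 tilt [-0.0005  0.0009]
38.375 [ 0.4677 -0.2941  0.1213] jaw yaw -1.124 x [-0.     0.001 -1.   ] 0.0408922811478911 [ 0.8  0.1 -2.8]
cam [ 0.536 -0.261  0.303] right [ 0.43 -0.9  -0.  ] look [-0.27 -0.13 -0.95]
```

View pics/w6.png

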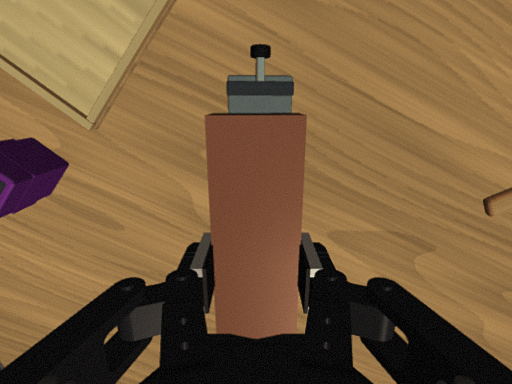

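The held stone (255,220) hangs over the holder and hides most of it. The far stop is at (260,88) with its screw at (260,52). I'll measure both the stone and the stop here.

```bash
cat > hs.py <<'E'
from fit import *
import sys
W=np.load(sys.argv[1])['W'];c=np.array([468.7,-295.4])
t=np.radians(25.5);U=[np.cos(t),np.sin(t)];V=[-np.sin(t),np.cos(t)]
def st(n,P):
    q=P[:,:2]*1000-c;u=q@U;v=q@V
    print(n,len(P),'u',np.percentile(u,[1,50,99]).round(1),'v',np.percentile(v,[1,50,99]).round(1),'z',np.median(P[:,2]*1000).round(1))
S=sel(W,.36,.6,-.42,-.18,float(sys.argv[2]),float(sys.argv[3]))
p=np.load(sys.argv[1])['p'].reshape(-1,3)
A=W.reshape(-1,3);m=(A[:,2]>float(sys.argv[2]))&(A[:,2]<float(sys.argv[3]))&(p[:,0]>p[:,2]*1.25)&(p[:,0]>60)
S=A[m];st('stone',S);print(rect(S))
st('stop',sel(W,.52,.6,-.30,-.2,.0245,.034));st('base',sel(W,.50,.6,-.30,-.2,.0125,.020))
B=sel(W,.50,.6,-.30,-.2,.0125,.034);q=B[:,:2]*1000-c
for a in np.arange(23.5,28,.5):
    k=np.radians(a);v=q@[-np.sin(k),np.cos(k)];u=q@U;v=v[(u>75)&(u<94)];print(a,np.percentile(v,[2,98]).round(1),end=' ')
E
python3 hs.py w6.npz .15 .21
```

```text
stone 20317 u [-40.3  23.5  69.2] v [-18.3   2.7  23.6] z 179.3
(20317, array([ 480.8, -286. ]), array([ 87.2, 116.8]), 89.5, 'z', np.float64(179.3))
stop 1275 u [ 79.6  87.2 121. ] v [-29.7  -0.1  28.9] z 28.6
base 1427 u [64.4 74.4 97.4] v [-29.6  -0.4  28.7] z 16.7
23.5 [-26.4  31.1] 24.0 [-27.2  30.4] 24.5 [-27.9  29.6] 25.0 [-28.7  28.9] 25.5 [-29.4  28.2] 26.0 [-30.1  27.4] 26.5 [-30.9  26.6] 27.0 [-31.6  25.9] 27.5 [-32.4  25.1]
```

```bash
python3 -m pendant '[35,20,1.5,0,0,35,30,1.5,0,0,35,30,0,0,0,35,25,0,0,0,35,18,0,0,0,35,7,0,0,0,35,0,0,0,0]'; python3 wl.py w7; python3 hs.py w7.npz .035 .075
```

```text
clock: 39.3
tcp_pos: [0.469, -0.2981, -0.0082]
orientation: [1.975, 0.447, -1.975]
contact_force: [0.3, -0.6, -2.8]
grip_width: 0.0404
39.3 [ 0.469  -0.2981 -0.0082] jaw yaw -1.1257 x [ 0.  0. -1.] 0.040389414471945294 [ 0.3 -0.6 -2.8]
cam [ 0.537 -0.265  0.174] right [ 0.43 -0.9  -0.  ] look [-0.27 -0.13 -0.95]
stone 20261 u [-40.7  23.2  68.6] v [-22.6  -1.7  19.2] z 50.2
(20261, array([ 481.7, -290.7]), array([117.5,  73.3]), 42.5, 'z', np.float64(50.2))
stop 4479 u [ 79.6  87.4 116.8] v [-30.   -1.2  27.7] z 29.0
base 4039 u [50.4 75.5 98. ] v [-30.3   1.   28.7] z 17.0
23.5 [-26.6  30.3] 24.0 [-27.3  29.6] 24.5 [-28.   28.9] 25.0 [-28.8  28.1] 25.5 [-29.5  27.4] 26.0 [-30.3  26.7] 26.5 [-31.  26.] 27.0 [-31.7  25.2] 27.5 [-32.5  24.5]
```

```bash
python3 -m pendant '[35,4,-0.7,-0.5,0,35,4,0,0,0,35,2,0,0,0,35,0.7,0,0,0,35,0,0,0,0]'; python3 -m pendant '[35,0.6,0,0,0,35,0,0,0,0]';python3 -m pendant '[35,0.6,0,0,0,35,0,0,0,0]'
```

```text
clock: 39.98
tcp_pos: [0.469, -0.2974, -0.019]
orientation: [1.975, 0.447, -1.975]
contact_force: [-0.1, 0.1, -2.6]
grip_width: 0.0407
clock: 40.22
tcp_pos: [0.4691, -0.2975, -0.0194]
orientation: [1.975, 0.446, -1.975]
contact_force: [-0.2, 0.3, -0.1]
grip_width: 0.0406
clock: 40.48
tcp_pos: [0.4691, -0.2975, -0.0194]
orientation: [1.975, 0.446, -1.975]
contact_force: [-2.4, 1.4, 6.3]
grip_width: 0.041
```

```bash
python3 -m pendant '[70,0,0,0,0,70,0,0,0,0,70,0,0,0,0,85,0,0,0,0,85,-20,0,0,0,85,-35,0,0,0,85,-45,0,0,0,85,-45,0,0,0,85,-40,0,0,0,85,0,0,0,0,85,0,0,0,0]'; python3 wl.py w8; python3 go.py 574.6,317.9,165,-0.213;python3 hs.py w8.npz .030 .045
```

```text
clock: 41.85
tcp_pos: [0.4684, -0.2972, 0.1643]
orientation: [1.974, 0.447, -1.976]
contact_force: [-0.2, 0.8, -0.6]
grip_width: 0.0846
41.85 [ 0.4684 -0.2972  0.1643] jaw yaw -1.1261 x [-0.001  0.    -1.   ] 0.0846424156878752 [-0.2  0.8 -0.6]
cam [ 0.537 -0.264  0.346] right [ 0.43 -0.9  -0.  ] look [-0.27 -0.13 -0.95]
at [ 468.1 -297.   163.6] yaw -1.126 w 84.9 tilt [-0.0018  0.0009]
574.6,317.9,165,-0.213 turn -0.913  dx -1.4 dy -25.9 dz -623.6
stone 4917 u [-68.5   6.2  67.3] v [-20.7  -0.2  20.4] z 37.8
(4917, array([ 421.7, -199.7]), array([138.6, 255.6]), 25.6, 'z', np.float64(37.8))
stop 926 u [ 79.   86.8 120.6] v [-28.8  -0.2  29.4] z 27.9
base 1084 u [44.4 73.  96.4] v [-29.3   0.3  30. ] z 15.9
23.5 [-25.3  31.5] 24.0 [-26.   30.8] 24.5 [-26.7  30. ] 25.0 [-27.4  29.4] 25.5 [-28.1  28.7] 26.0 [-28.8  28. ] 26.5 [-29.5  27.3] 27.0 [-30.2  26.6] 27.5 [-30.9  25.9]
```

View pics/w8.png

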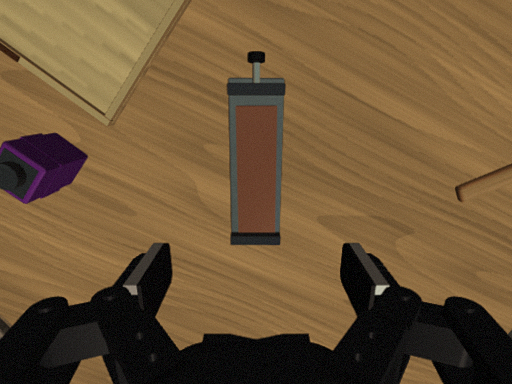

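The stone lies centred in the holder between the stops: stop at (256,88), stone ends at (256,105) and (256,233). Next I'll return the containers, starting with the jar.

```bash
python3 -m pendant '[85,0,0,0,-0.152,85,0,0,0,-0.152,85,0,0,0,-0.152,85,0,0,0,-0.152,85,0,0,0,-0.152,85,0,0,0,-0.153,85,0,-1.6,-39,0,85,0,-1.6,-39,0,85,0,-1.6,-39,0,85,0,-1.6,-39,0,85,0,-1.6,-39,0,85,0,-1.6,-39,0,85,0,-1.6,-39,0,85,0,-1.6,-39,0,85,0,-1.6,-39,0,85,0,-1.6,-39,0,85,0,-1.6,-39,0]'; python3 -m pendant '[85,0,-1.6,-39,0,85,0,-1.6,-39,0,85,0,-1.6,-39,0,85,0,-1.6,-39,0,85,0,-1.6,-38.6,0,85,0,0,0,0,85,0,0,0,0,85,0,0,0,0]'
python3 - <<'E'
from fit import *
p,d=viewer.grab_frame('wrist');V=cloud('wrist',d)
print('jar',circ(sel(V,.53,.62,.27,.36,.098,.125)),'bottle',circ(sel(V,.44,.52,.27,.36,.108,.135)),'tin',rect(sel(V,.34,.43,.27,.36,.09,.105)))
E
python3 go.py 574.8,317.9,9,-0.213
```

```text
clock: 44.02
tcp_pos: [0.5416, 0.1266, 0.1632]
orientation: [1.363, 1.102, -1.367]
contact_force: [-0.1, -0.7, 0.3]
grip_width: 0.0849
clock: 45.02
tcp_pos: [0.576, 0.3156, 0.1641]
orientation: [1.364, 1.099, -1.367]
contact_force: [0.4, 0.1, 0.7]
grip_width: 0.0852
jar (2257, array([574.1, 318.8]), 'd', 47.0, 'mean', array([574.5, 320.1, 106.5])) bottle (900, array([480. , 318.5]), 'd', 28.3, 'mean', array([481.2, 319.8, 116.1])) tin (1761, array([386.1, 319.2]), array([47.2, 46.7]), 73.0, 'z', np.float64(98.8))
at [576.1 315.8 164.4] yaw -0.2149 w 85.2 tilt [-0.0003 -0.0012]
574.8,317.9,9,-0.213 turn -0.002  dx 155.4 dy -1.7 dz -1.8
```

```bash
python3 -m pendant '[85,30,-1.7,-1.8,-0.002,85,40,0,0,0,85,35,0,0,0,85,25,0,0,0,85,15,0,0,0,85,8,0,0,0,85,2.4,0,0,0,85,0,0,0,0]'; python3 go.py 574.8,317.9,9,-0.213;  python3 -m pendant '[40,0,0,0,0,40,0,0,0,0,40,0,0,0,0,40,0,0,0,0,40,0,0,0,0,40,0,0,0,0]' 40; python3 go.py 574.8,317.9,169,-0.213 533.6,58.8,169,-0.213
```

```text
clock: 46.08
tcp_pos: [0.575, 0.3199, 0.0102]
orientation: [1.364, 1.102, -1.362]
contact_force: [0.5, -0.5, 1.6]
grip_width: 0.0851
at [575.  319.9  10.2] yaw -0.2112 w 85.1 tilt [0.0011 0.0006]
574.8,317.9,9,-0.213 turn 0.002  dx 1.2 dy 0.3 dz 2.0
clock: 46.82
tcp_pos: [0.575, 0.32, 0.0103]
orientation: [1.364, 1.102, -1.362]
contact_force: [0.6, -0.9, 6.2]
grip_width: 0.0526
at [575.  320.   10.3] yaw -0.2111 w 52.6 tilt [0.0012 0.0006]
574.8,317.9,169,-0.213 turn 0.002  dx -158.7 dy 0.2 dz 2.1
533.6,58.8,169,-0.213 turn -0.000  dx 0.0 dy 14.5 dz 262.0
```

```bash
python3 -m pendant '[40,-20,0,0,0,40,-35,0,0,0,40,-35,0,0,0,40,-35,0,0,0,40,-35,0,0,0, 40,0,2,37.5,0,40,0,2,37.4,0,40,0,2,37.4,0,40,0,2,37.4,0,40,0,2,37.4,0,40,0,2,37.4,0,40,0,2,37.4,0,40,0,0,0,0,40,40,0,0,0,40,40,0,0,0,40,40,0,0,0,40,30,0,0,0,40,10,0,0,0,40,0,0,0,0,40,0,0,0,0]'; python3 go.py 533.8,60.9,-1.8,-0.213
```

```text
clock: 49.32
tcp_pos: [0.5345, 0.0612, 0.0108]
orientation: [1.364, 1.101, -1.361]
contact_force: [0.1, 1.0, -1.6]
grip_width: 0.0528
at [534.5  61.2  10.8] yaw -0.2108 w 52.8 tilt [0.0024 0.0004]
533.8,60.9,-1.8,-0.213 turn 0.002  dx 12.6 dy -0.6 dz 0.4
```

```bash
python3 -m pendant '[40,5,-0.6,0.4,0.002,40,4,0,0,0,40,0,0,0,0]'
python3 - <<'E'
from fit import *
for cam in ('wrist','scene','top'):
    p,d=viewer.grab_frame(cam);V=cloud(cam,d);m=(p.min(2)>80);V=V.copy();V[~m]=np.nan
    print(cam,circ(sel(V,.50,.57,.02,.1,.092,.112)))
E
python3 go.py 533.8,60.9,-1.8,-0.213
```

```text
clock: 49.7
tcp_pos: [0.5324, 0.0602, 0.0002]
orientation: [1.364, 1.101, -1.365]
contact_force: [-0.2, 0.5, -1.7]
grip_width: 0.0528
wrist (6142, array([532.1,  61.4]), 'd', 44.3, 'mean', array([533.4,  67.3,  96.6]))
scene (14, array([535.1,  76.9]), 'd', 18.3, 'mean', array([535.1,  77.1,  96. ]))
top 0
at [5.327e+02 6.040e+01 4.000e-01] yaw -0.213 w 52.6 tilt [0.0001 0.    ]
533.8,60.9,-1.8,-0.213 turn 0.000  dx 2.2 dy 1.0 dz -0.7
```

```bash
python3 -m pendant '[40,1.2,0.9,-0.6,0,40,0.5,0,0,0,40,0,0,0,0]';python3 -m pendant '[40,0.6,0,0,0,40,0,0,0,0]'; python3 go.py 533.8,60.9,-1.8,-0.213
```

```text
clock: 50.22
tcp_pos: [0.5336, 0.0608, -0.0014]
orientation: [1.364, 1.101, -1.364]
contact_force: [-0.0, -0.1, -2.3]
grip_width: 0.0526
clock: 50.48
tcp_pos: [0.5337, 0.0607, -0.0018]
orientation: [1.364, 1.101, -1.364]
contact_force: [-0.4, -0.1, 0.6]
grip_width: 0.0525
at [533.7  60.7  -1.8] yaw -0.213 w 52.5 tilt [ 0.0001 -0.0001]
533.8,60.9,-1.8,-0.213 turn 0.000  dx 0.0 dy 0.1 dz -0.2
```

Contact came at the predicted height. I'll release, rise, and check the jar's spot.

```bash
python3 -m pendant '[40,0.4,0,0,0,40,0,0,0,0,85,0,0,0,0,85,0,0,0,0,85,0,0,0,0,85,0,0,0,0,85,-25,0,0,0,85,-40,0,0,0,85,-50,0,0,0,85,-50,0,0,0,85,0,0,0,0,85,0,0,0,0,85,0,0,0,0]'
cat > jr.py <<'E'
from fit import *
for cam in ('wrist','top'):
    p,d=viewer.grab_frame(cam);V=cloud(cam,d)
    print(cam,'jar',circ(sel(V,.49,.58,.02,.1,.088,.11)),'tray',rect(sel(V,.44,.70,-.2,.16,.0135,.024))[:4])
    print('bottle',circ(sel(V,.48,.56,-.04,.035,.098,.13)),'tin',rect(sel(V,.46,.54,-.12,-.03,.080,.12)))
E
python3 jr.py;python3 go.py 479.6,317.7,169,-0.213
```

```text
clock: 52.1
tcp_pos: [0.5326, 0.0604, 0.1612]
orientation: [1.363, 1.102, -1.367]
contact_force: [-0.1, 0.5, -0.1]
grip_width: 0.0849
wrist jar (2068, array([532.5,  59.6]), 'd', 46.8, 'mean', array([532.8,  60.8,  94.3])) tray (4712, array([557.6, -16.1]), array([267.3, 182.2]), 77.5)
bottle 0 tin 0
top jar 0 tray (401, array([549.9, -52.1]), array([191.2, 181.2]), 77.7)
bottle 0 tin 0
at [532.8  60.6 161.5] yaw -0.2128 w 85.3 tilt [-0.0023 -0.    ]
479.6,317.7,169,-0.213 turn 0.000  dx -7.5 dy -106.4 dz -240.0
```

```bash
python3 -m pendant '[85,0,-15.2,-34.3,0,85,0,-15.2,-34.3,0,85,0,-15.2,-34.3,0,85,0,-15.2,-34.3,0,85,0,-15.2,-34.3,0,85,0,-15.2,-34.3,0,85,0,-15.2,-34.2,0,85,0,0,0,0,85,0,0,0,0,85,0,0,0,0,85,0,0,0,0,85,0,0,0,0,85,0,0,0,0]'; python3 go.py 479.6,317.7,11,-0.213
python3 - <<'E'
from fit import *
p,d=viewer.grab_frame('top');V=cloud('top',d)
print('top jar',circ(sel(V,.49,.58,.02,.1,.088,.11)),'tray',rect(sel(V,.44,.70,-.2,.16,.0135,.024))[:4])
E
```

```text
clock: 53.82
tcp_pos: [0.4805, 0.3176, 0.1628]
orientation: [1.365, 1.1, -1.365]
contact_force: [1.5, 0.1, -0.7]
grip_width: 0.0847
at [480.5 317.6 162.8] yaw -0.2134 w 84.7 tilt [ 0.0002 -0.    ]
479.6,317.7,11,-0.213 turn -0.000  dx 151.8 dy -0.9 dz 0.1
top jar (232, array([532.4,  59.1]), 'd', 46.7, 'mean', array([532. ,  58.9,  93.8])) tray (899, array([557.9, -15.5]), array([266. , 181.8]), 77.6)
```

```bash
python3 -m pendant '[85,30,-0.5,0,0,85,40,0,0,0,85,35,0,0,0,85,25,0,0,0,85,12,0,0,0,85,7,0,0,0,85,2.5,0,0,0,85,0,0,0,0,85,0,0,0,0,35,0,0,0,0,35,0,0,0,0,35,0,0,0,0,35,0,0,0,0,35,0,0,0,0,35,0,0,0,0,35,0,0,0,0]' 40; python3 go.py 479.6,317.7,171,-0.213 515.6,-6.9,171,-0.213
```

```text
clock: 55.88
tcp_pos: [0.4799, 0.318, 0.0116]
orientation: [1.364, 1.101, -1.364]
contact_force: [-2.0, -1.5, 6.3]
grip_width: 0.045
at [479.9 318.   11.6] yaw -0.2131 w 45.0 tilt [ 0.0002 -0.0001]
479.6,317.7,171,-0.213 turn -0.000  dx -159.4 dy -0.2 dz 0.4
515.6,-6.9,171,-0.213 turn -0.000  dx 0.0 dy 103.8 dz 309.7
```

```bash
python3 -m pendant '[35,-20,0,0,0,35,-35,0,0,0,35,-35,0,0,0,35,-35,0,0,0,35,-35,0,0,0, 35,0,11.6,34.4,0,35,0,11.5,34.4,0,35,0,11.5,34.4,0,35,0,11.5,34.4,0,35,0,11.5,34.4,0,35,0,11.5,34.4,0,35,0,11.6,34.4,0,35,0,11.5,34.4,0,35,0,11.5,34.4,0,35,0,0,0,0,35,40,0,0,0,35,40,0,0,0,35,40,0,0,0,35,30,0,0,0,35,10,0,0,0]'; python3 -m pendant '[35,5,0,0,0,35,4,0,0,0,35,0,0,0,0,35,0,0,0,0]'; python3 go.py 515.9,-6.6,-0.5,-0.213
```

```text
clock: 58.38
tcp_pos: [0.5147, -0.0056, 0.0103]
orientation: [1.363, 1.104, -1.365]
contact_force: [0.2, 0.1, -0.9]
grip_width: 0.0448
clock: 58.88
tcp_pos: [0.5163, -0.0066, 0.0028]
orientation: [1.365, 1.1, -1.364]
contact_force: [0.2, 0.2, -2.3]
grip_width: 0.0447
at [516.3  -6.6   2.8] yaw -0.2132 w 44.7 tilt [ 0.0011 -0.0001]
515.9,-6.6,-0.5,-0.213 turn -0.000  dx 3.3 dy -0.4 dz 0.0
```

```bash
python3 -m pendant '[35,2,-0.4,0,0,35,0.8,0,0,0,35,0,0,0,0]';python3 -m pendant '[35,0.6,0,0,0,35,0,0,0,0]'; python3 -m pendant '[35,0.5,0,0,0,35,0,0,0,0]'; python3 go.py 515.9,-6.6,-0.5,-0.213
```

```text
clock: 59.25
tcp_pos: [0.5154, -0.0066, -0.0004]
orientation: [1.364, 1.101, -1.365]
contact_force: [-1.7, -0.8, 2.2]
grip_width: 0.045
clock: 59.5
tcp_pos: [0.5154, -0.0066, -0.0005]
orientation: [1.364, 1.1, -1.365]
contact_force: [-4.4, -1.6, 9.0]
grip_width: 0.0451
clock: 59.75
tcp_pos: [0.5154, -0.0066, -0.0005]
orientation: [1.364, 1.1, -1.365]
contact_force: [-6.1, -1.9, 15.6]
grip_width: 0.0445
at [ 5.154e+02 -6.600e+00 -5.000e-01] yaw -0.2131 w 44.5 tilt [ 0.0001 -0.0012]
515.9,-6.6,-0.5,-0.213 turn -0.000  dx -0.0 dy 0.5 dz -0.1
```

```bash
python3 -m pendant '[35,-0.8,0,0,0,35,0,0,0,0,85,0,0,0,0,85,0,0,0,0,85,0,0,0,0,85,0,0,0,0,85,-25,0,0,0,85,-40,0,0,0,85,-50,0,0,0,85,-50,0,0,0,85,0,0,0,0.083,85,0,0,0,0]'; python3 -m pendant '[85,0,-21.9,-27.3,0,85,0,-21.9,-27.3,0,85,0,-21.9,-27.3,0,85,0,-21.9,-27.3,0,85,0,-21.9,-27.3,0,85,0,-22,-27.3,0,85,0,-22,-27.2,0,85,0,-22,-27.2,0,85,0,-22,-27.2,0,85,0,-22,-27.2,0,85,0,0,0,0,85,0,0,0,0,85,0,0,0,0,85,0,0,0,0,85,0,0,0,0]'; python3 go.py 385,318.2,11.5,-0.296
python3 - <<'E'
from fit import *
p,d=viewer.grab_frame('top');V=cloud('top',d)
print('top jar',circ(sel(V,.49,.58,.02,.1,.088,.11)),'bottle',circ(sel(V,.48,.56,-.04,.035,.098,.13)))
E
```

```text
clock: 61.25
tcp_pos: [0.5155, -0.0067, 0.1645]
orientation: [1.424, 1.054, -1.423]
contact_force: [-0.9, -1.1, -0.3]
grip_width: 0.0849
clock: 63.12
tcp_pos: [0.3853, 0.3178, 0.1641]
orientation: [1.424, 1.054, -1.424]
contact_force: [0.5, 0.5, -0.7]
grip_width: 0.085
at [385.3 317.8 164.1] yaw -0.2968 w 85.0 tilt [ 0.0002 -0.0002]
385,318.2,11.5,-0.296 turn -0.001  dx 152.6 dy -0.4 dz -0.3
top jar (233, array([532.7,  58.7]), 'd', 46.7, 'mean', array([532.1,  59. ,  94.1])) bottle (85, array([514.5,  -6.4]), 'd', 27.4, 'mean', array([513.9,  -6.1, 103.8]))
```

```bash
python3 -m pendant '[85,30,-0.4,-0.3,0,85,40,0,0,0,85,35,0,0,0,85,25,0,0,0,85,13,0,0,0,85,7,0,0,0,85,2.6,0,0,0,85,0,0,0,0,85,0,0,0,0,35,0,0,0,0,35,0,0,0,0,35,0,0,0,0,35,0,0,0,0,35,0,0,0,0,35,0,0,0,0,35,0,0,0,0]' 40; python3 go.py 385,318.2,171,-0.296 503.4,-76.8,171,-0.296
```

```text
clock: 65.18
tcp_pos: [0.3849, 0.3187, 0.0117]
orientation: [1.424, 1.054, -1.424]
contact_force: [-0.1, -1.4, 5.5]
grip_width: 0.0455
at [384.9 318.7  11.7] yaw -0.2961 w 45.5 tilt [ 0.0004 -0.    ]
385,318.2,171,-0.296 turn -0.000  dx -159.3 dy 0.3 dz 0.4
503.4,-76.8,171,-0.296 turn -0.000  dx 0.0 dy 228.5 dz 343.3
```

```bash
python3 -m pendant '[35,-20,0,0,0,35,-35,0,0,0,35,-35,0,0,0,35,-35,0,0,0,35,-35,0,0,0, 35,0,19.1,28.6,0,35,0,19.1,28.6,0,35,0,19.1,28.6,0,35,0,19.1,28.6,0,35,0,19.1,28.6,0,35,0,19.1,28.6,0,35,0,19.1,28.6,0,35,0,19.1,28.6,0,35,0,19.1,28.6,0,35,0,19.1,28.6,0,35,0,19.1,28.6,0,35,0,19.2,28.6,0,35,0,0,0,0,35,0,0,0,0,35,0,0,0,0]'; python3 -m pendant '[35,40,0,0,0,35,40,0,0,0,35,40,0,0,0,35,30,0,0,0,35,12,0,0,0,35,5,0,0,0,35,0,0,0,0,35,0,0,0,0]'; python3 go.py 504,-76.3,-0.3,-0.296
```

```text
clock: 67.68
tcp_pos: [0.5036, -0.0751, 0.1718]
orientation: [1.422, 1.056, -1.422]
contact_force: [0.9, 0.4, -2.2]
grip_width: 0.0457
clock: 68.68
tcp_pos: [0.5048, -0.0766, 0.0055]
orientation: [1.425, 1.053, -1.422]
contact_force: [-0.3, 0.5, -2.3]
grip_width: 0.0456
at [504.8 -76.6   5.5] yaw -0.2961 w 45.6 tilt [ 0.0019 -0.0004]
504,-76.3,-0.3,-0.296 turn -0.000  dx 5.8 dy -0.9 dz -0.1
```

```bash
python3 -m pendant '[35,3,-0.3,0,0,35,2,0,0,0,35,0,0,0,0,35,0,0,0,0]';python3 -m pendant '[35,0.7,0,0,0,35,0,0,0,0]'; python3 -m pendant '[35,0.5,0,0,0,35,0,0,0,0]'; python3 go.py 504,-76.3,-0.3,-0.296
```

```text
clock: 69.18
tcp_pos: [0.5038, -0.0765, -0.0002]
orientation: [1.424, 1.054, -1.424]
contact_force: [-1.2, -0.4, 3.4]
grip_width: 0.0453
clock: 69.42
tcp_pos: [0.5038, -0.0766, -0.0003]
orientation: [1.423, 1.053, -1.424]
contact_force: [-4.8, -0.4, 11.6]
grip_width: 0.0458
clock: 69.68
tcp_pos: [0.5038, -0.0766, -0.0003]
orientation: [1.423, 1.053, -1.424]
contact_force: [-6.2, -1.1, 19.0]
grip_width: 0.0454
at [ 5.038e+02 -7.660e+01 -3.000e-01] yaw -0.2962 w 45.4 tilt [ 0.0002 -0.0013]
504,-76.3,-0.3,-0.296 turn -0.000  dx 0.0 dy 0.1 dz -0.3
```

Tin is down. I'll release, rise straight up to the w1 height, and compare everything with the start.

```bash
python3 -m pendant '[35,-1.2,0,0,0,35,0,0,0,0,85,0,0,0,0,85,0,0,0,0,85,0,0,0,0,85,0,0,0,0,85,-25,0,0,0,85,-45,0,0,0,85,-50,0,0,0,85,-50,0,0,0,85,-50,0,0,0,85,-50,0,0,0,85,-40,0,0,0,85,-40,0,0,0,85,0,0,0,0.0]'; python3 go.py 549.9,0,352.6,-0.149
```

```text
clock: 71.55
tcp_pos: [0.5053, -0.0761, 0.3527]
orientation: [1.426, 1.05, -1.419]
contact_force: [-0.4, 0.3, 0.1]
grip_width: 0.0854
at [505.3 -76.1 352.7] yaw -0.296 w 85.4 tilt [ 0.0059 -0.0013]
549.9,0,352.6,-0.149 turn -0.147  dx 0.1 dy 32.8 dz -81.9
```

```bash
python3 -m pendant '[85,0,0,0,-0.147,85,0,16.4,-41,0,85,0,16.4,-40.9,0,85,0,0,0,0,85,0,0,0,0,85,0,0,0,0,85,0,0,0,0,85,0,0,0,0,85,0,0,0,0]'; python3 wl.py w9
python3 - <<'E'
from fit import *
for a,b in (('w1','w9'),('top',None)):
    ws=[np.load('w1.npz')['W'],np.load('w9.npz')['W']] if b else [np.load('top.npy'),cloud('top',viewer.grab_frame('top')[1])]
    for W in ws:
        print(a);print('jar',circ(sel(W,.49,.58,.02,.1,.088,.11)));print('bottle',circ(sel(W,.48,.56,-.04,.035,.098,.13)));print('tin',rect(sel(W,.46,.54,-.12,-.03,.080,.12)));print('tray',rect(sel(W,.44,.70,-.2,.16,.0135,.024)))
E
```

```text
clock: 72.68
tcp_pos: [0.5482, -0.0005, 0.3496]
orientation: [1.318, 1.135, -1.318]
contact_force: [-0.4, 0.2, 0.5]
grip_width: 0.0852
72.675 [ 5.482e-01 -5.000e-04  3.496e-01] jaw yaw -0.1494 x [ 0. -0. -1.] 0.08520890473425162 [-0.4  0.2  0.5]
cam [0.559 0.075 0.531] right [ 0.99 -0.15 -0.  ] look [-0.04 -0.29 -0.95]
w1
jar (790, array([533.3,  58.9]), 'd', 46.7, 'mean', array([533.5,  58.8,  94.3]))
bottle (277, array([515.2,  -5.8]), 'd', 28.1, 'mean', array([515.4,  -5.3, 104.3]))
tin (762, array([502.5, -75.1]), array([46.8, 46. ]), 73.2, 'z', np.float64(87.1))
tray (2450, array([557.3, -15.7]), array([265.2, 182.1]), 77.7, 'z', np.float64(18.4))
w1
jar (797, array([532.2,  59.4]), 'd', 46.7, 'mean', array([532.3,  59.8,  94.3]))
bottle (279, array([514.4,  -5.3]), 'd', 27.7, 'mean', array([514.8,  -4.8, 104.1]))
tin (775, array([503.1, -74.7]), array([45.9, 46. ]), 72.6, 'z', np.float64(87.0))
tray (2471, array([557.4, -15.6]), array([265.8, 181.6]), 77.7, 'z', np.float64(18.3))
top
jar (240, array([533.3,  58.6]), 'd', 47.0, 'mean', array([533. ,  58.4,  94. ]))
bottle (85, array([515.5,  -6.1]), 'd', 27.3, 'mean', array([515.5,  -6.3, 104. ]))
tin (293, array([502.6, -75.8]), array([45.9, 45.9]), 72.7, 'z', np.float64(87.2))
tray (908, array([557.7, -15.7]), array([266.1, 181.5]), 77.7, 'z', np.float64(18.0))
top
jar (105, array([532.1,  62.5]), 'd', 45.4, 'mean', array([529.5,  69.4,  94.1]))
bottle 0
tin 0
tray (254, array([554. , -15.4]), array([278.9, 162.8]), 83.3, 'z', np.float64(18.0))
```

View pics/w9.png

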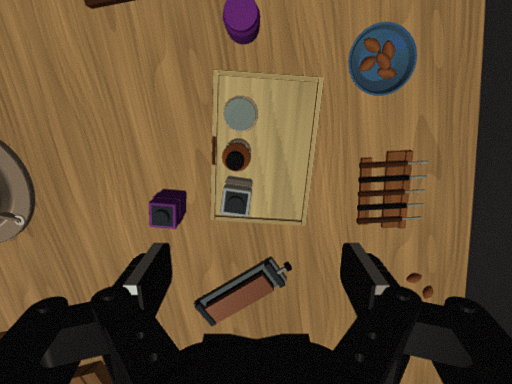

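All three containers stand within about 1.3 mm of where they started: (240,113), (236,157) and (236,200). The stone is in the holder at (240,298), and the bystanders look unmoved. One last numeric check of the stone follows, then I'll hand in.

Run:
```python
from fit import *
f=np.load('w9.npz');W=f['W'];A=W.reshape(-1,3)*1000
c=np.array([468.7,-295.4]);t=np.radians(25.5);q=A[:,:2]-c;u=q@[np.cos(t),np.sin(t)];v=q@[-np.sin(t),np.cos(t)];z=A[:,2]
b=(abs(v)<35)&(abs(u)<105)
s=b&(z>34.5)&(z<44);print('stone',s.sum(),np.percentile(u[s],[.5,99.5]).round(1),np.percentile(v[s],[.5,99.5]).round(1),np.median(z[s]).round(1),rect(A[s]/1000))
k=b&(z>25)&(z<32);print('stops in',u[k&(u<-74)].max().round(1),np.percentile(u[k&(u<-74)],95).round(1),np.percentile(u[k&(u>74)],[0,5]).round(1),'base v',np.percentile(v[b&(z>13)&(z<32)],[.5,99.5]).round(1))
r.hand_in()
```

```text
stone 1327 [-70.3  69.3] [-21.7  21.2] 38.4 (1327, array([ 468.3, -296.2]), array([141. ,  44.2]), 26.0, 'z', np.float64(38.4))
stops in -78.7 -79.5 [79.6 80.8] base v [-28.9  31.3]
the job is handed in; nothing more can be done
```

The job is done and handed in at about 73 s, well under the 136 s limit. All three containers went to the side board, the stone went into its holder, and each container was set back in the tray.

**Last checks**
- **Stone:** it lies flat, with its top at 38.4 mm against the expected 38. It is centred within about 1 mm between the end stops and across the bar. Its long axis differs from the holder's by about 0.5°.
- **Containers:** all three stand upright, each within about 1.3 mm of its starting spot by the wrist camera. The tin's heading is within about 0.6° of the start.
- **Bystanders:** the nut dish, gravers and purple look-alikes looked unmoved in the last picture. I did not measure them, and the magnifier was out of that view.

**What disagreed or failed**
- **Fingertips:** they stood about 40 mm above the reported TCP. My first grip therefore closed on the jar's lid or neck; I opened and gripped lower before lifting anything.
- **Last top-camera comparison:** the arm blocked its view, so it could not confirm the final positions. Earlier top views showed the jar and bottle 1–2 mm off.
- **Final placing of the bottle and tin:** they were pressed down with up to about 19 N before release, below the limits.

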